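Put the loose driveline parts back into their stock bins

TASK

Clear the loose driveline parts off the bench into the stock bins: the two ball bearings, the two hex bolts and the universal-joint cross each go into the bin that already holds others of the same kind. Lower every part down inside its bin before letting go of it, rather than dropping it in, and leave the spray can standing.

Things in the scene. Friction and masses are not known exactly. Their poses are not given: they have to be found in the camera images.
- bearing_1: Ball bearing lying flat on the bench, a plain steel ring with dark shield: outer diameter 52 mm, bore 25 mm, 15 mm thick, about 130 g. Origin: centre of its underside; z along its axis, up at the start. One of two alike, both for the bearing bin.
- bearing_2: Ball bearing lying flat on the bench, a plain steel ring with dark shield: outer diameter 52 mm, bore 25 mm, 15 mm thick, about 130 g. Origin: centre of its underside; z along its axis, up at the start. One of two alike, both for the bearing bin.
- bolt_1: Steel hex bolt lying on the bench, one of two alike, about 160 g, 90 mm long. Along its x: hex head (24 mm across flats) from -45 to -35 mm, 16 mm thick round shank from -35 to +45 mm. Origin: on the bench under the middle of its length, where the shank's axis is 10 mm up; it dips 3 degrees to the thread end.
- bolt_2: Steel hex bolt lying on the bench, one of two alike, about 160 g, 90 mm long. Along its x: hex head (24 mm across flats) from -45 to -35 mm, 16 mm thick round shank from -35 to +45 mm. Origin: on the bench under the middle of its length, where the shank's axis is 10 mm up; it dips 3 degrees to the thread end.
- cross: Universal-joint cross lying flat on the bench: dark hub with four steel bearing caps in a plus shape, 62 mm from cap end to cap end, each cap 24 mm in diameter with a flat end, 24 mm high, about 220 g. Origin: centre of its underside; its arms lie along its x and y, z up at the start. For the bin with the crosses.
- bin_bearings: Blue plastic bin fixed to the bench, one of three alike in a row in any order; two loose ball bearings (15 mm high) lie in its rear half, front half empty. 170 mm deep (x), 150 wide (y), floor and walls 3 mm. Back and sides 60 mm high, sides slope over the front 55 mm to the front lip (-x), 38 mm high. Origin: centre of its underside, on the bench; x to its back, z up.
- bin_bolts: Blue plastic bin fixed to the bench, one of three alike in a row in any order; two loose hex bolts (24 mm high, across the bin) lie in its rear half, front half empty. 170 mm deep (x), 150 wide (y), floor and walls 3 mm. Back and sides 60 mm high, sides slope over the front 55 mm to the front lip (-x), 38 mm high. Origin: centre of its underside, on the bench; x to its back, z up.
- bin_crosses: Blue plastic bin fixed to the bench, one of three alike in a row in any order; two loose joint crosses (24 mm high) lie in its rear half, front half empty. 170 mm deep (x), 150 wide (y), floor and walls 3 mm. Back and sides 60 mm high, sides slope over the front 55 mm to the front lip (-x), 38 mm high. Origin: centre of its underside, on the bench; x to its back, z up.
- spray_can: Yellow and red spray can standing upright on the right of the bench, 66 mm in diameter, 176 mm tall, about 0.33 kg; not to be knocked over. Origin: centre of its underside, z up.

How it is judged:
By the outcome, as a careful person would: the job done as asked, in the order asked, and still so for the second after the job is handed in, with the robot touching nothing.
It also fails if it takes over 147 s, if anything falls off the work surface, if the arm or the gripper's body presses on something with over 40 N, if the wrist force passes 120 N, or if a joint passes its speed limit or range.

ROBOT

A 7-joint arm with a two-finger parallel gripper is mounted at the origin on the work surface. World frame = base frame: x ahead of the robot, y to its left, z up, the work surface at z = 0. Lengths are in m, angles in rad, forces in N, time in s.
With the tool pointing down it reaches from about 0.4 to 0.85 m from the base axis. Payload 10.4 kg.
Tool frame: the origin (TCP) lies on the centre line of the jaws, within the pads' length; the fingertips stand 17 mm ahead of it and the grasp point (between the pads) lies 2 mm behind it; z points along the fingers, y is the line along which they close (so a half turn about z gives the same grasp; the last joint's range is limited). The gripper opens to 85 mm and grips with 20 to 120 N. Pads are 22 mm wide; open, the fingers measure 114 mm over their backs; the gripper's body (76 mm by 85 mm) begins 54 mm behind the grasp point. The pads swing forward as they close: fully open they stand 13 mm farther back than shut.
Start: joints at [1.289, 0.332, -0.065, 1.46, 0.022, 1.35, -0.088], TCP at [0.16, -0.604, 0.213] pointing down, gripper open.
Joint ranges: [-2.6, 2.6], [-0.5, 2.12], [-1.47, 1.34], [0.16, 2.42], [-1.27, 4.41], [0.06, 2.06], [-2.6, 2.6]. Speed limits (rad/s): [2.22, 2.22, 2.79, 2.79, 3.14, 3.14, 3.14].

INTERFACE

Orientations are given as a unit quaternion [x, y, z, w].
In Python, from workcell import get_obs, optics, job gives the robot as it stands. The module is installed in compiled form; this text tells all that it offers.
- The arm moves only by the tool send_rows, never from a script. Its argument "plan" is a list that holds one entry, the list of rows, each a list of 7 numbers: the turn, a rotation vector about the tool's x, y, z in units of 1.5 rad (1.0 is 1.5 rad), then the shift along the tool's x, y, z in units of 20 cm (1.0 is 20 cm), then the opening, from 0 (shut) to 1 (fully open). A call has 1 to 20 rows; each row shifts and turns the commanded pose from where the row before left it, along the tool's axes as they then stand; what a row does not reach is not made up. A row lasts 1/12 s, in which the tool goes at most 41.7 mm and 7.16 degrees, less where a joint would pass 70% of its speed; a pose out of reach is approached as far as the arm can. A call with a number of a shift or a turn outside -1 to 1 is refused whole. A call with a gripper value outside its range is refused whole. The fingers move at their own pace and stop on an object; "squeeze" is the grip in N (left out, the last holds). Time passes only in rows, so rows that do not move let the fingers close. It gives the time, the measured TCP pose, the force, the opening and the grip force at its end, in the units of the state.
- get_obs(): the state, without advancing time (a new reading comes with each control period).
- optics.camera(name): name is "side" or "top"; returns the picture (400x640x3 uint8, red, green, blue); there is no depth.
- optics.get_calibration(name): a dict with "intrinsics" (3x3 intrinsics, pixels), "world_from_camera" (4x4, takes a point from camera to world coordinates). Camera axes: x right, y up, looking along -z (the intrinsics and any distortion apply to the point x, -y, -z); pixel columns grow to the right and rows downward; lengths in m; the calibration is good to about 2 mm. A picture is of the moment at which its call begins. get_calibration takes no time and is no camera call.
- job.hand_in(): hands the job in; it is judged then, once.
The state is a dict: "clock": time; "joint_pos": joint angles; "joint_velocities": joint speeds; "tau": joint torques, N m; "position": TCP position; "ee_rot": TCP orientation; "ft_force": force on the tool from outside, world axes, zero at the start; "torque": the same for the moment, N m; "grip_width": opening from 0.0 (shut) to 1.0 (fully open); "grasp_force": force on a finger pad.
Only numpy, scipy, OpenCV 4.12 (cv2) and the standard library are available. Lean on these libraries where they do the work, as an engineer would, in place of code of your own. Each camera call takes 0.05 s, during which the arm holds its last target. There are 200 camera calls.

## Working session

There is one attempt and no reset: what is moved stays moved. The work goes in short steps, Python scripts to look and compute and a tool call to move; the robot and the scene stay as the last step left them, time stands still between calls to the robot, and variables do not carry over. Pictures are saved under pics/ and viewed, at most 14 in all, crops included, and the job is handed in when it is done.

Besides the shell and the picture viewer there is one more tool, called after "Request:" as name([rows], argument=value, ...), one row to a line, values as JSON. send_rows: Moves the arm, as the interface text tells. Its arguments: {"type":"object","properties":{"plan":{"type":"array"},"squeeze":{"type":"number"}},"required":["plan"]}

```bash
mkdir -p pics; python3 - <<'E'
from workcell import get_obs, optics
import cv2
print(get_obs())
for n in("top","side"):
    cv2.imwrite(f"pics/{n}0.png",optics.camera(n)[:,:,::-1]); print(optics.get_calibration(n))
E
```

```text
{'clock': 0.0, 'joint_pos': array([ 1.28943494,  0.33287993, -0.0646984 ,  1.46092336,  0.02159573,
        1.34986497, -0.08852347]), 'joint_velocities': array([ 7.28491040e-04,  6.60320612e-04,  2.82821584e-04, -4.75623910e-04,
        1.05308475e-03,  4.57995429e-05,  5.99864057e-04]), 'tau': array([-2.85358674e-04, -6.25437069e+01,  4.92424902e-02, -3.91614783e+01,
        1.61927228e-02,  9.66928405e-03, -2.45375901e-05]), 'position': array([ 0.15982527, -0.60382519,  0.21261947]), 'ee_rot': array([ 9.91642093e-01,  1.29017372e-01, -1.17855348e-04, -6.80036247e-04]), 'ft_force': array([-0.66846871, -0.3699872 , -0.25091217]), 'torque': array([ 0.00098688, -0.01372134, -0.01168278]), 'grasp_force': 0.0, 'grip_width': 0.9982830774562407}
{'intrinsics': array([[505.31917181,   0.        , 313.10945001],
       [  0.        , 505.31917181, 201.12720743],
       [  0.        ,   0.        ,   1.        ]]), 'world_from_camera': array([[-2.92751451e-02,  9.76738811e-01, -2.12424717e-01,
         2.27702835e-01],
       [-9.99570648e-01, -2.88655589e-02,  5.02984799e-03,
        -6.53737308e-02],
       [-1.21891045e-03,  2.12480762e-01,  9.77164490e-01,
         1.47550985e+00],
       [ 0.00000000e+00,  0.00000000e+00,  0.00000000e+00,
         1.00000000e+00]])}
{'intrinsics': array([[486.49670187,   0.        , 316.5648318 ],
       [  0.        , 486.49670187, 198.95555881],
       [  0.        ,   0.        ,   1.        ]]), 'world_from_camera': array([[ 0.99376185,  0.06798802, -0.08840256,  0.400603  ],
       [-0.11126224,  0.55023525, -0.82756383, -1.06576322],
       [-0.00762223,  0.83223723,  0.5543673 ,  0.70947244],
       [ 0.        ,  0.        ,  0.        ,  1.        ]])}
```

View pics/top0.png

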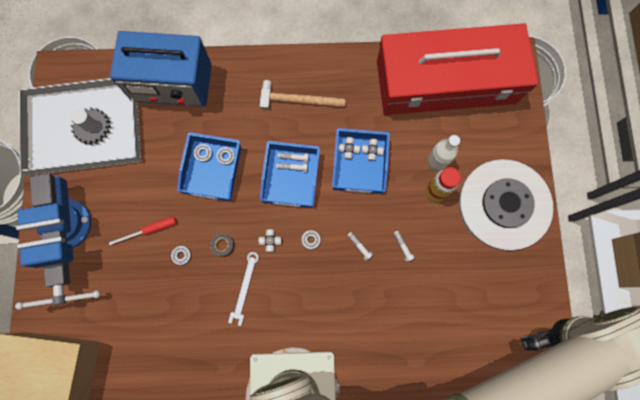

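View pics/side0.png

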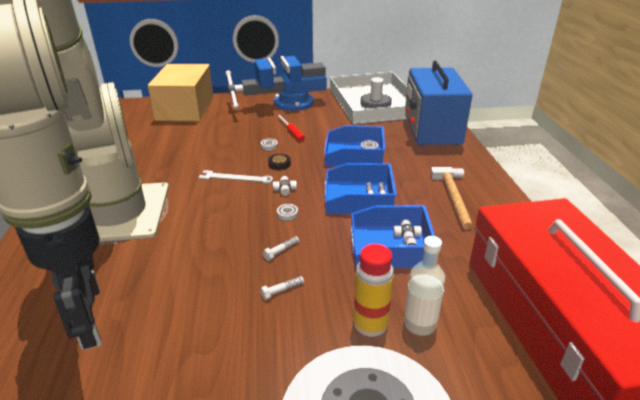

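The top view shows the bins, left to right: bearings (210,165), bolts (290,175), crosses (360,160). The parts are bearings at (180,255) and (311,240), the cross at (270,240), and bolts at (360,246) and (404,246). The brown ring at (222,245) is not one of the parts. The can is at (443,185). The side view agrees.

```bash
cat > h.py <<'E'
import numpy as np, cv2
from workcell import get_obs, optics
def ray(n,uv,z):
    c=optics.get_calibration(n);K=c["intrinsics"];T=c["world_from_camera"]
    uv=np.atleast_2d(np.array(uv,float))
    d=np.c_[(uv[:,0]-K[0,2])/K[0,0],-(uv[:,1]-K[1,2])/K[1,1],-np.ones(len(uv))]@T[:3,:3].T
    return T[:3,3]+d*((z-T[2,3])/d[:,2])[:,None]
def proj(n,p):
    c=optics.get_calibration(n);K=c["intrinsics"];T=c["world_from_camera"]
    q=(np.atleast_2d(p)-T[:3,3])@T[:3,:3]
    return np.c_[K[0,0]*q[:,0]/-q[:,2]+K[0,2],-K[1,1]*q[:,1]/-q[:,2]+K[1,2]]
def comps(m,lo):
    k,l,s,c=cv2.connectedComponentsWithStats(m.astype(np.uint8)); return [(l==i) for i in range(1,k) if s[i,4]>lo]
E
python3 - <<'E'
from h import *
np.set_printoptions(precision=4,suppress=True)
Z={'top':0.012,'side':0.012}
for n,(x0,x1,y0,y1) in {'top':(165,425,222,270),'side':(240,320,130,305)}.items():
    im=cv2.imread(f"pics/{n}0.png"); h=cv2.cvtColor(im,cv2.COLOR_BGR2HSV)
    m=((h[...,1]<75)&(h[...,2]>95)); q=np.zeros_like(m); q[y0:y1,x0:x1]=m[y0:y1,x0:x1]
    for c in comps(q,25):
        v,u=np.nonzero(c); 
        hull=cv2.convexHull(np.c_[u,v].astype(np.int32)); M=cv2.moments(hull); cen=(M['m10']/M['m00'],M['m01']/M['m00'])
        P=ray(n,np.c_[u,v],0.012)[:,:2]; (cx,cy),(w,hh),a=cv2.minAreaRect((P*1000).astype(np.float32))
        C=np.cov(P.T); e,V=np.linalg.eigh(C)
        print(n,len(u),'px',np.array(cen),'xy',ray(n,cen,0.012)[0,:2],'rect mm',np.array([cx,cy,w,hh,a]),'axis',np.degrees(np.arctan2(V[1,1],V[0,1])))
    b=(h[...,0]>100)&(h[...,0]<125)&(h[...,1]>150)&(h[...,2]>60)
    if n=='top':
        q=np.zeros_like(b);q[120:215,170:395]=b[120:215,170:395]
        for c in comps(q,800):
            cn=max(cv2.findContours(c.astype(np.uint8),0,2)[0],key=cv2.contourArea)
            qd=cv2.approxPolyDP(cn,6,True)[:,0]; 
            print('bin',qd.tolist(),'\n',ray(n,qd,0.06)[:,:2].tolist(),'\n',ray(n,qd,0.038)[:,:2].tolist())
big=cv2.resize(cv2.imread('pics/top0.png')[120:275,165:425],None,fx=3,fy=3,interpolation=2);cv2.imwrite('pics/crop1.png',big)
E
```

```text
top 311 px [269.5155 240.3139] xy [0.4328 0.0575] rect mm [432.4128  57.5883  58.5608  57.4735  43.8311] axis 77.94835111511888
top 280 px [310.4925 239.3029] xy [ 0.4322 -0.0619] rect mm [431.7392 -61.9429  55.4586  55.7743  88.3113] axis -150.87182534007837
top 222 px [403.7278 247.0773] xy [ 0.4015 -0.3321] rect mm [ 407.3334 -332.6744   94.733    28.8917   20.2274] axis -155.25451695659925
top 219 px [360.0923 246.6088] xy [ 0.4066 -0.2055] rect mm [ 408.0628 -200.0062   95.9996   28.9919   42.5662] axis -142.01951222208433
top 197 px [220.7834 244.2565] xy [0.4254 0.1995] rect mm [425.1657 198.7827  61.4481  58.2499   0.7815] axis 171.21436045383575
top 287 px [180.2377 254.9228] xy [0.3978 0.3166] rect mm [396.9448 316.5578  56.9072  55.8224  45.0421] axis 70.94043550397927
top 168 px [251.4259 260.2219] xy [0.3764 0.1104] rect mm [375.6138 108.9842  34.8764  49.0345  88.3168] axis 162.85322732976977
side 171 px [268.7481 144.1835] xy [0.3981 0.2998] rect mm [398.5876 298.8322  76.1824  50.3897  87.4853] axis 87.91884488140035
side 493 px [272.0883 182.9742] xy [0.4003 0.0683] rect mm [393.9366  85.2682  82.3904 172.1163  50.4105] axis 148.99257155882134
side 301 px [287.018  211.8193] xy [ 0.4324 -0.073 ] rect mm [432.0615 -72.8755  69.8457  50.3547  85.5292] axis 86.96866947098415
side 318 px [279.1435 248.0589] xy [ 0.4062 -0.2121] rect mm [ 408.0423 -206.0406  102.5297   37.0352   40.4846] axis -143.04186189163914
side 402 px [280.0442 287.0297] xy [ 0.4021 -0.3368] rect mm [ 404.7217 -331.574    96.2753   36.8545   26.7713] axis -157.56961123508668
```

View pics/crop1.png

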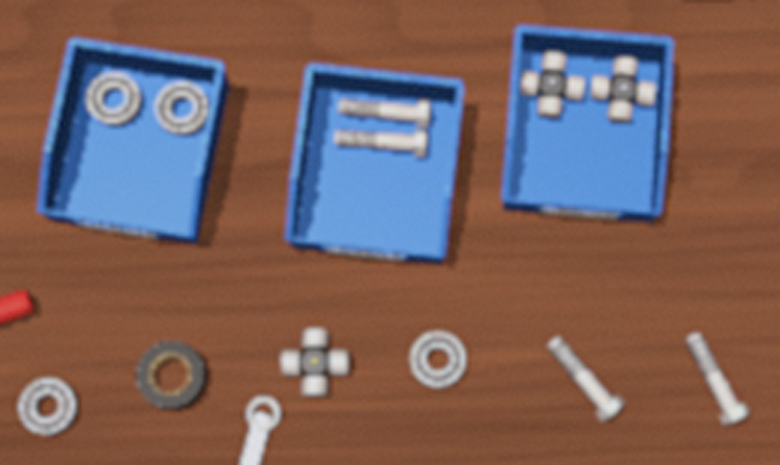

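```bash
python3 - <<'E'
from h import *
np.set_printoptions(precision=4,suppress=True)
bins={'bear':[(72,38),(226,62),(200,242),(38,214)],'bolt':[(308,64),(464,80),(446,262),(287,242)],'cross':[(515,25),(673,38),(661,218),(502,208)]}
ex={'bear':[(112,97),(181,107)],'bolt':[(338,106),(430,114),(335,138),(426,146)],'cross':[(552,84),(624,88)]}
for k,c in bins.items():
    px=np.array(c)/3+[165,120]
    R=ray('top',px[:2],.06)[:,:2];F=ray('top',px[2:],.038)[:,:2]
    back=R.mean(0);front=F.mean(0);ax=back-front;L=np.linalg.norm(ax);yw=np.arctan2(ax[1],ax[0]);lat=R[0]-R[1]; yl=np.arctan2(lat[1],lat[0])-np.pi/2
    o=(back+front)/2; y=(yw+yl)/2; Rm=np.array([[np.cos(y),np.sin(y)],[-np.sin(y),np.cos(y)]])
    e=ray('top',np.array(ex[k])/3+[165,120],.015)[:,:2]
    print(k,o,'L',L,'W',np.linalg.norm(lat),np.linalg.norm(F[0]-F[1]),'yaw',np.degrees([yw,yl]),'\nexisting in bin frame\n',(e-o)@Rm.T)
for n,(x0,x1,y0,y1) in {'top':(165,425,222,270),'side':(240,320,130,305)}.items():
    im=cv2.imread(f"pics/{n}0.png"); h=cv2.cvtColor(im,cv2.COLOR_BGR2HSV)
    m=((h[...,1]<75)&(h[...,2]>95)); q=np.zeros_like(m); q[y0:y1,x0:x1]=m[y0:y1,x0:x1]
    for c in comps(q,150):
        v,u=np.nonzero(c);(cx,cy),w,a=cv2.minAreaRect(np.c_[u,v].astype(np.float32))
        print(n,(cx,cy),len(u),*[ray(n,(cx,cy),z)[0,:2] for z in(.0075,.010,.012)])
im=cv2.imread("pics/top0.png"); h=cv2.cvtColor(im,cv2.COLOR_BGR2HSV)
r=((h[...,0]<8)|(h[...,0]>172))&(h[...,1]>170)&(h[...,2]>120);r[:,:420]=0;r[:,470:]=0;r[:160]=0;r[215:]=0
v,u=np.nonzero(r);print('can cap',u.mean(),v.mean(),ray('top',(u.mean(),v.mean()),.17))
cv2.imwrite('pics/crop2.png',cv2.resize(cv2.imread('pics/side0.png')[125:305,190:325],None,fx=3.3,fy=3.3,interpolation=2))
E
```

```text
bear [0.6517 0.2276] L 0.17639763395483393 W 0.1544791435870745 0.16135862998277417 yaw [-10.2224 -10.9533] 
existing in bin frame
 [[ 0.0479  0.0391]
 [ 0.0483 -0.0316]]
bolt [ 0.6214 -0.0087] L 0.17653543367451147 W 0.15386234577105776 0.1556130462860262 yaw [-7.641  -7.8371] 
existing in bin frame
 [[ 0.0625  0.0475]
 [ 0.0639 -0.0455]
 [ 0.029   0.0464]
 [ 0.0303 -0.0451]]
cross [ 0.6556 -0.2167] L 0.17911296110438116 W 0.1559812016299049 0.15507013531211475 yaw [-6.1002 -6.6759] 
existing in bin frame
 [[ 0.0472  0.0359]
 [ 0.0489 -0.0367]]
top (269.5000305175781, 240.50003051757812) 311 [0.4328 0.058 ] [0.4325 0.0578] [0.4322 0.0576]
top (310.5, 239.5) 280 [ 0.4323 -0.0619] [ 0.4319 -0.0619] [ 0.4316 -0.0619]
top (402.1123962402344, 246.17977905273438) 222 [ 0.4048 -0.3284] [ 0.4045 -0.328 ] [ 0.4042 -0.3276]
top (358.2500305175781, 246.25003051757812) 219 [ 0.4083 -0.2006] [ 0.408  -0.2003] [ 0.4078 -0.2001]
top (221.0, 244.5) 197 [0.4253 0.1996] [0.4249 0.1992] [0.4247 0.1988]
top (180.25, 255.25001525878906) 287 [0.3973 0.3177] [0.397  0.3171] [0.3968 0.3166]
top (252.0, 260.5) 168 [0.376  0.1093] [0.3757 0.109 ] [0.3755 0.1088]
side (269.0, 144.5) 171 [0.3989 0.3063] [0.3989 0.3014] [0.3989 0.2975]
side (268.3774719238281, 179.60153198242188) 493 [0.3907 0.0947] [0.3908 0.0906] [0.3908 0.0873]
side (287.0, 212.0) 301 [ 0.4325 -0.0673] [ 0.4324 -0.0709] [ 0.4323 -0.0737]
side (280.08392333984375, 246.0989532470703) 318 [ 0.4087 -0.1999] [ 0.4086 -0.203 ] [ 0.4086 -0.2054]
side (281.386962890625, 285.05133056640625) 402 [ 0.4051 -0.3266] [ 0.4051 -0.3292] [ 0.4051 -0.3313]
can cap 450.2987421383648 176.59748427672955 [[ 0.5677 -0.4404  0.17  ]]
```

View pics/crop2.png

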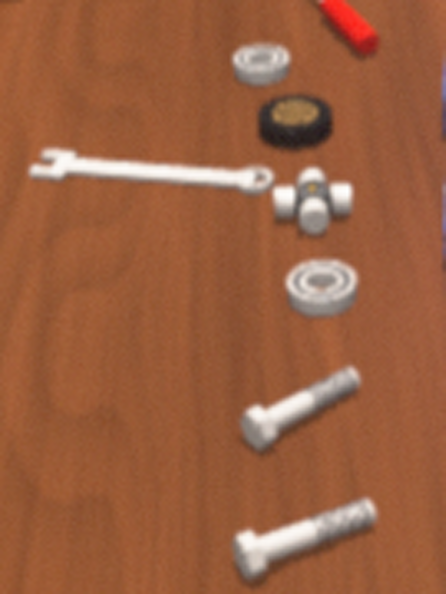

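The crop shows both bolt heads toward the robot, the wrench ring about 25 mm clear of the cross, and the bearings lying flat. I'll start with bolt_2.

```bash
cat >> h.py <<'E'
from scipy.spatial.transform import Rotation as Ro
def nav(x,y,z,psi):
    o=get_obs();R=Ro.from_quat(o["ee_rot"]);M=R.as_matrix();p=o["position"]
    c=np.degrees(np.arctan2(M[1,0],M[0,0])); t=-np.radians((psi-c+90)%180-90); 
    G=M@Ro.from_rotvec([0,0,t]).as_matrix(); f=np.degrees(np.arctan2(G[1,0],G[0,0]))
    s=G.T@(np.array([x,y,z])-p)/.2
    print("t",round(o["clock"],1),"p",p.round(4),"yaw",round(c,1),"tilt xy",(M[:2,2]).round(3),"ft",o["ft_force"].round(1),"w",round(o["grip_width"],2),"gf",round(o["grasp_force"],1),"j7",o["joint_pos"][6].round(2))
    print("  turn z units",round(t/1.5,3),"final yaw",round(f,1),"shift units",s.round(3),"norm",np.linalg.norm(s).round(2))
E
```

Request:
send_rows([
  [[0, 0, -0.0565, 0, 0, 0, 0.5], [0, 0, -0.0565, 0, 0, 0, 0.5], [0, 0, 0, 0.166, -0.075, 0.056, 0.5], [0, 0, 0, 0.166, -0.075, 0.056, 0.5], [0, 0, 0, 0.166, -0.075, 0.056, 0.5], [0, 0, 0, 0.166, -0.075, 0.056, 0.5], [0, 0, 0, 0.166, -0.075, 0.056, 0.5], [0, 0, 0, 0.166, -0.075, 0.056, 0.5], [0, 0, 0, 0.166, -0.075, 0.056, 0.5], [0, 0, 0, 0.166, -0.075, 0.056, 0.5], [0, 0, 0, 0.166, -0.075, 0.056, 0.5], [0, 0, 0, 0.166, -0.075, 0.056, 0.5], [0, 0, 0, 0, 0, 0, 0.5], [0, 0, 0, 0, 0, 0, 0.5]],
], squeeze=40)

```text
clock: 1.27
position: [0.4006, -0.3276, 0.1006]
ee_rot: [0.977, 0.215, -0.0, -0.001]
ft_force: [-0.4, -0.7, 0.2]
grip_width: 0.502
grasp_force: 0.0
```

```bash
python3 -c "
from h import *
nav(.400,-.330,.021,24.5)
cv2.imwrite('pics/t2.png',cv2.resize(optics.camera('top')[200:280,350:450,::-1],None,fx=5,fy=5,interpolation=2))"
```

```text
t 1.3 p [ 0.4006 -0.3276  0.1006] yaw 24.8 tilt xy [-0.001  0.001] ft [-0.4 -0.7  0.2] w 0.5 gf 0.0 j7 -0.6
  turn z units 0.004 final yaw 24.5 shift units [-0.008  0.01   0.398] norm 0.4
```

Request:
send_rows([
  [[0, 0, 0, -0.008, 0.01, 0.13, 0.5], [0, 0, 0, 0, 0, 0.13, 0.5], [0, 0, 0, 0, 0, 0.08, 0.5], [0, 0, 0, 0, 0, 0.03, 0.5], [0, 0, 0, 0, 0, 0.028, 0.5], [0, 0, 0, 0, 0, 0, 0.5], [0, 0, 0, 0, 0, 0, 0], [0, 0, 0, 0, 0, 0, 0], [0, 0, 0, 0, 0, 0, 0], [0, 0, 0, 0, 0, 0, 0], [0, 0, 0, 0, 0, 0, 0], [0, 0, 0, 0, 0, 0, 0], [0, 0, 0, 0, 0, 0, 0], [0, 0, 0, 0, 0, 0, 0]],
], squeeze=50)

```text
clock: 2.48
position: [0.3991, -0.3323, 0.0219]
ee_rot: [0.977, 0.213, 0.0, 0.0]
ft_force: [0.4, -0.2, -0.3]
grip_width: 0.004
grasp_force: 0.0
```

```bash
python3 -c "
from h import *
a=cv2.resize(optics.camera('side')[230:310,230:330,::-1],None,fx=4,fy=4,interpolation=2)
b=cv2.resize(optics.camera('top')[210:290,350:450,::-1],None,fx=4,fy=4,interpolation=2)
cv2.imwrite('pics/m3.png',np.hstack([a,b]))
nav(.4,-.33,.1,24.5); print(proj('top',[[.4,-.33,.02],[.4,-.33,.1]])-[350,210], proj('side',[[.4,-.33,.02]])-[230,230])"
```

```text
t 2.6 p [ 0.3991 -0.3323  0.0218] yaw 24.5 tilt xy [ 0. -0.] ft [ 0.1 -0.5 -0.1] w -0.0 gf 0.0 j7 -0.63
  turn z units 0.0 final yaw 24.5 shift units [ 0.009 -0.009 -0.391] norm 0.39
[[53.51531104 37.27091989]
 [58.5933728  33.66575479]] [[48.66521097 51.91662819]]
```

View pics/m3.png

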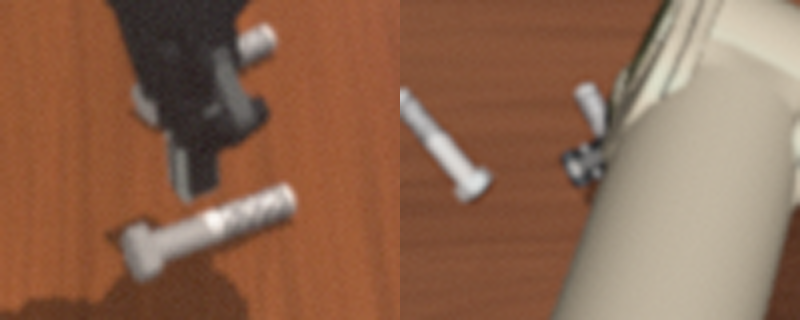

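The gripper closed on air. The side view puts the fingertips at about (279,279), between the bolts and short of bolt_2. The top view shows them at about (396,251), left of the shank. I'll triangulate the tip before moving.

```bash
python3 -c "
from h import *
np.set_printoptions(precision=4,suppress=True)
for z in(.0,.01,.03):print(z,ray('side',(278,278.5),z),ray('top',(396,251),z))
print(proj('side',[[.399,-.3323,z] for z in(.005,.02,.1)]),proj('top',[[.399,-.3323,z] for z in (.005,.02,.1)]))
# lsq tri of start picture fingertips 
print(proj('side',[[.16,-.604,.196]]))
o=get_obs();print(o)
cv2.imwrite('pics/start.png',cv2.resize(cv2.imread('pics/side0.png')[250:370,30:150],None,fx=5,fy=5,interpolation=2))"
```

```text
0.0 [[ 0.3991 -0.2981  0.    ]] [[ 0.3921 -0.3109  0.    ]]
0.01 [[ 0.3991 -0.3089  0.01  ]] [[ 0.391  -0.3093  0.01  ]]
0.03 [[ 0.3991 -0.3306  0.03  ]] [[ 0.3887 -0.3059  0.03  ]]
[[278.6014 288.1302]
 [278.226  282.7396]
 [276.1121 252.387 ]] [[403.4331 248.2227]
 [404.3336 247.5923]
 [409.4587 244.0048]]
[[100.5951 341.8555]]
{'clock': 2.5833, 'joint_pos': array([ 0.8869,  0.3214, -0.318 ,  1.9236,  0.125 ,  0.9154, -0.6347]), 'joint_velocities': array([-0.0004, -0.0009, -0.0001,  0.0005,  0.0004, -0.    ,  0.001 ]), 'tau': array([ -0.0008, -52.9538,  -2.9046, -31.6047,   0.0133,   0.0023,
         0.0004]), 'position': array([ 0.3991, -0.3323,  0.0218]), 'ee_rot': array([ 0.9772,  0.2125, -0.    ,  0.    ]), 'ft_force': array([ 0.1266, -0.5307, -0.1267]), 'torque': array([ 0.0318, -0.0076,  0.0416]), 'grasp_force': 0.0, 'grip_width': -0.004418972850428696}
```

View pics/start.png

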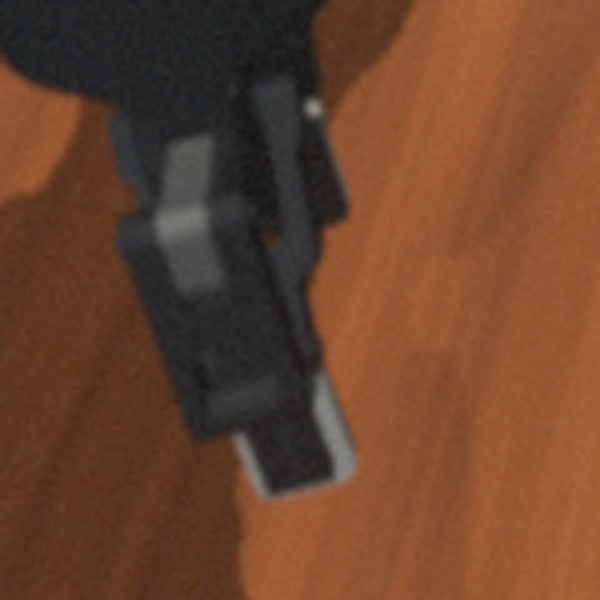

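```bash
python3 -c "
from h import *
np.set_printoptions(precision=4,suppress=True)
for dz in(0,.02,.04):print(dz,proj('side',[[.1728,-.652,.209+dz]]))
print(ray('side',(90,348),.209), ray('side',(90,348),.235))
im=optics.camera('side')[200:310,220:350,::-1]
cv2.imwrite('pics/m4.png',cv2.resize(im,None,fx=5,fy=5,interpolation=2))"
```

```text
0 [[ 98.673  364.7107]]
0.02 [[ 94.4428 354.0762]]
0.04 [[ 90.0503 343.0334]]
[[ 0.1551 -0.6243  0.209 ]] [[ 0.1679 -0.6472  0.235 ]]
```

View pics/m4.png

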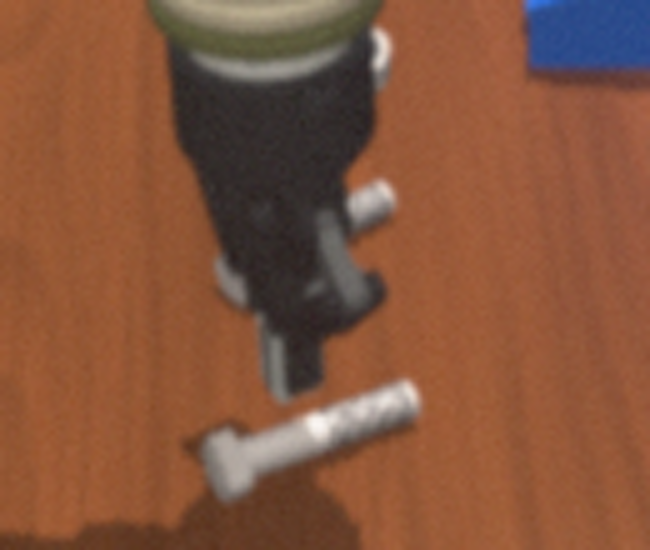

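This supports a height error: the fingertips hover about 30 mm up, directly above bolt_2, whose shank is undisturbed at about crop (310,430). The start picture fits the same +27 mm offset. I'll open, go lower in small steps and close.

Request:
send_rows([
  [[0, 0, 0, 0, 0, 0, 0.5], [0, 0, 0, 0, 0, 0, 0.5], [0, 0, 0, 0, 0, 0, 0.5], [0, 0, 0, 0, 0, 0, 0.5], [0, 0, 0, 0, 0, 0, 0.5], [0, 0, 0, 0, 0.01, 0.04, 0.5], [0, 0, 0, 0, 0, 0.04, 0.5], [0, 0, 0, 0, 0, 0.03, 0.5], [0, 0, 0, 0, 0, 0, 0.5], [0, 0, 0, 0, 0, 0, 0.5]],
])

```text
clock: 3.47
position: [0.3995, -0.3338, -0.0009]
ee_rot: [0.977, 0.213, -0.0, -0.001]
ft_force: [0.4, -0.2, -0.7]
grip_width: 0.496
grasp_force: 0.0
```

Request:
send_rows([
  [[0, 0, 0, 0, 0, 0, 0], [0, 0, 0, 0, 0, 0, 0], [0, 0, 0, 0, 0, 0, 0], [0, 0, 0, 0, 0, 0, 0], [0, 0, 0, 0, 0, 0, 0], [0, 0, 0, 0, 0, 0, 0], [0, 0, 0, 0, 0, 0, 0]],
])

```text
clock: 4.05
position: [0.4007, -0.3346, 0.001]
ee_rot: [0.977, 0.213, 0.001, 0.001]
ft_force: [-0.6, 1.1, 7.8]
grip_width: -0.001
grasp_force: 4.1
```

```bash
python3 -c "
from h import *
a=cv2.resize(optics.camera('side')[230:310,230:330,::-1],None,fx=4,fy=4,interpolation=2)
b=cv2.resize(optics.camera('top')[210:290,350:450,::-1],None,fx=4,fy=4,interpolation=2)
cv2.imwrite('pics/m5.png',np.hstack([a,b]))
nav(.4,-.33,.1,24.5)"
```

```text
t 4.2 p [ 0.4007 -0.3347  0.001 ] yaw 24.5 tilt xy [ 0.001 -0.001] ft [-1.1  1.7  8. ] w -0.0 gf 4.1 j7 -0.64
  turn z units 0.0 final yaw 24.5 shift units [ 0.007 -0.022 -0.495] norm 0.5
```

View pics/m5.png

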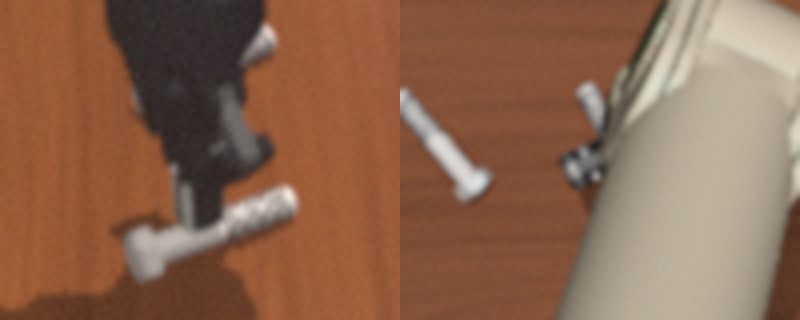

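The fingertips rest on top of bolt_2's shank at about side (280,285), so the TCP reads about 30 mm low. I'll raise, open and go deeper.

Request:
send_rows([
  [[0, 0, 0, 0, 0, -0.05, 0], [0, 0, 0, 0, 0, 0, 0.5], [0, 0, 0, 0, 0, 0, 0.5], [0, 0, 0, 0, 0, 0, 0.5], [0, 0, 0, 0, 0, 0, 0.5], [0, 0, 0, 0, 0, 0, 0.5], [0, 0, 0, 0, 0, 0.05, 0.5], [0, 0, 0, 0, 0, 0.03, 0.5], [0, 0, 0, 0, 0, 0.02, 0.5], [0, 0, 0, 0, 0, 0, 0.5]],
])

```text
clock: 4.98
position: [0.3991, -0.3335, -0.0117]
ee_rot: [0.977, 0.213, -0.001, -0.001]
ft_force: [-0.7, -0.1, -0.3]
grip_width: 0.498
grasp_force: 0.0
```

Request:
send_rows([
  [[0, 0, 0, 0, 0, 0, 0], [0, 0, 0, 0, 0, 0, 0], [0, 0, 0, 0, 0, 0, 0], [0, 0, 0, 0, 0, 0, 0], [0, 0, 0, 0, 0, 0, 0], [0, 0, 0, 0, 0, 0, 0]],
])

```text
clock: 5.48
position: [0.4001, -0.3344, -0.0099]
ee_rot: [0.977, 0.213, 0.0, 0.0]
ft_force: [-0.4, -0.6, 1.6]
grip_width: 0.163
grasp_force: 48.8
```

Held, but at a 13.9 mm chord, which means above the shank's axis. I'll regrip 7 mm lower.

Request:
send_rows([
  [[0, 0, 0, 0, 0, 0, 0.4], [0, 0, 0, 0, 0, 0, 0.4], [0, 0, 0, 0, 0, 0, 0.4], [0, 0, 0, 0, 0, 0.02, 0.4], [0, 0, 0, 0, 0, 0.015, 0.4], [0, 0, 0, 0, 0, 0, 0.4], [0, 0, 0, 0, 0, 0, 0], [0, 0, 0, 0, 0, 0, 0], [0, 0, 0, 0, 0, 0, 0], [0, 0, 0, 0, 0, 0, 0], [0, 0, 0, 0, 0, 0, 0], [0, 0, 0, 0, 0, 0, 0]],
])

```text
clock: 6.48
position: [0.3999, -0.3342, -0.0171]
ee_rot: [0.977, 0.213, 0.0, 0.0]
ft_force: [-0.7, 0.1, -0.1]
grip_width: 0.168
grasp_force: 48.7
```

Request:
send_rows([
  [[0, 0, 0, 0, 0, -0.15, 0], [0, 0, -0.083, 0, 0, -0.19, 0], [0, 0, -0.083, 0, 0, -0.19, 0], [0, 0, -0.083, 0, 0, 0, 0], [0, 0, -0.083, 0, 0, 0, 0], [0, 0, -0.083, 0, 0, 0, 0], [0, 0, -0.083, 0, 0, 0, 0], [0, 0, -0.083, 0, 0, 0, 0], [0, 0, -0.083, 0, 0, 0, 0], [0, 0, 0, 0.1735, 0.063, 0, 0], [0, 0, 0, 0.1735, 0.063, 0, 0], [0, 0, 0, 0.1735, 0.063, 0, 0], [0, 0, 0, 0.1735, 0.063, 0, 0], [0, 0, 0, 0.1735, 0.063, 0, 0], [0, 0, 0, 0.1735, 0.063, 0, 0], [0, 0, 0, 0.1735, 0.063, 0, 0], [0, 0, 0, 0.1735, 0.063, 0, 0], [0, 0, 0, 0.1735, 0.063, 0, 0], [0, 0, 0, 0.1735, 0.063, 0, 0]],
])

```text
clock: 8.07
position: [0.5757, -0.0078, 0.0887]
ee_rot: [0.757, 0.653, -0.0, 0.0]
ft_force: [0.2, -0.6, -1.2]
grip_width: 0.162
grasp_force: 49.1
```

Request:
send_rows([
  [[0, 0, 0, 0, 0, 0, 0], [0, 0, 0, 0, 0, 0, 0]],
])

```text
clock: 8.23
position: [0.5755, -0.0062, 0.0886]
ee_rot: [0.755, 0.655, 0.0, -0.001]
ft_force: [0.7, -0.4, -2.1]
grip_width: 0.164
grasp_force: 49.2
```

```bash
python3 -c "
from h import *
nav(.571,-.007,-.012,82.3)
a=cv2.resize(optics.camera('side')[120:260,280:440,::-1],None,fx=2.5,fy=2.5,interpolation=2)
b=cv2.resize(optics.camera('top')[120:260,220:380,::-1],None,fx=2.5,fy=2.5,interpolation=2)
cv2.imwrite('pics/m6.png',np.hstack([a,b]))"
```

```text
t 8.2 p [ 0.5755 -0.0062  0.0886] yaw 81.9 tilt xy [-0.     0.001] ft [ 0.7 -0.4 -2.1] w 0.16 gf 49.2 j7 -0.4
  turn z units -0.005 final yaw 82.3 shift units [-0.008 -0.022  0.503] norm 0.5
```

View pics/m6.png

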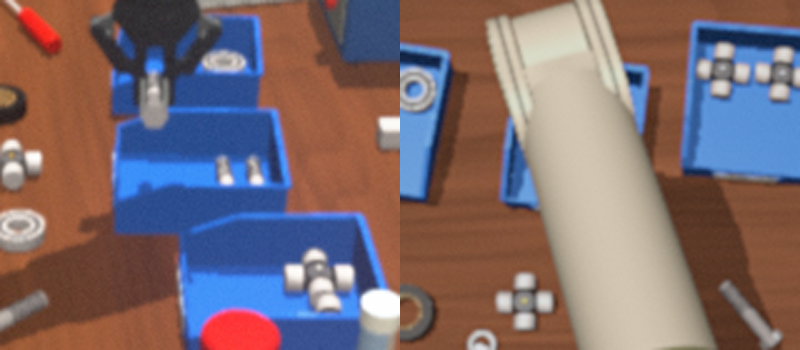

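The bolt is held, with its head at about side (342,164), above the middle bin. I'll check that against the reported pose.

```bash
python3 -c "
from h import *
np.set_printoptions(precision=4,suppress=True)
for z in (.09,.1,.11,.12): print(z,ray('side',(342,164),z))"
```

```text
0.09 [[0.5824 0.0122 0.09  ]]
0.1 [[ 0.5794 -0.0052  0.1   ]]
0.11 [[ 0.5765 -0.0226  0.11  ]]
0.12 [[ 0.5736 -0.04    0.12  ]]
```

Request:
send_rows([
  [[0, 0, -0.005, -0.008, -0.022, 0.12, 0], [0, 0, 0, 0, 0, 0.15, 0], [0, 0, 0, 0, 0, 0.12, 0], [0, 0, 0, 0, 0, 0.06, 0], [0, 0, 0, 0, 0, 0.03, 0], [0, 0, 0, 0, 0, 0.015, 0], [0, 0, 0, 0, 0, 0, 0], [0, 0, 0, 0, 0, 0, 0]],
])

```text
clock: 9.0
position: [0.5715, -0.0104, -0.009]
ee_rot: [0.755, 0.656, 0.001, 0.001]
ft_force: [-0.0, 0.3, -0.4]
grip_width: 0.166
grasp_force: 49.2
```

```bash
python3 -c "
from h import *
nav(.571,-.007,-.012,82.3)"
```

```text
t 9.0 p [ 0.5715 -0.0104 -0.009 ] yaw 82.0 tilt xy [ 0.002 -0.   ] ft [-0.   0.3 -0.4] w 0.17 gf 49.2 j7 -0.46
  turn z units -0.003 final yaw 82.3 shift units [ 0.016 -0.005  0.015] norm 0.02
```

Request:
send_rows([
  [[0, 0, 0, 0, 0, 0, 0.32], [0, 0, 0, 0, 0, 0, 0.32], [0, 0, 0, 0, 0, 0, 0.32], [0, 0, 0, 0, 0, -0.08, 0.32], [0, 0, 0, 0, 0, -0.18, 0.32], [0, 0, 0.074, 0, 0, -0.18, 0.5], [0, 0, 0.074, 0, 0, -0.05, 0.5], [0, 0, 0.074, 0, 0, 0, 0.5], [0, 0, 0.074, 0, 0, 0, 0.5], [0, 0, 0.074, 0, 0, 0, 0.5], [0, 0, 0.074, 0, 0, 0, 0.5], [0, 0, 0.074, 0, 0, 0, 0.5], [0, 0, 0, -0.179, 0.036, 0, 0.5], [0, 0, 0, -0.179, 0.036, 0, 0.5], [0, 0, 0, -0.179, 0.036, 0, 0.5], [0, 0, 0, -0.179, 0.036, 0, 0.5], [0, 0, 0, -0.179, 0.036, 0, 0.5], [0, 0, 0, -0.179, 0.036, 0, 0.5], [0, 0, 0, -0.179, 0.036, 0, 0.5], [0, 0, 0, 0, 0, 0, 0.5]],
])

```text
clock: 10.67
position: [0.3981, -0.2083, 0.088]
ee_rot: [0.948, 0.318, -0.001, 0.001]
ft_force: [0.3, -0.9, 0.5]
grip_width: 0.5
grasp_force: 0.0
```

```bash
python3 -c "
from h import *
nav(.404,-.203,-.018,37.5)
b=cv2.resize(optics.camera('top')[120:260,220:380,::-1],None,fx=3,fy=3,interpolation=2)
cv2.imwrite('pics/m7.png',b)"
```

```text
t 10.7 p [ 0.3981 -0.2083  0.088 ] yaw 37.1 tilt xy [-0.001 -0.002] ft [ 0.3 -0.9  0.5] w 0.5 gf 0.0 j7 -0.58
  turn z units -0.005 final yaw 37.5 shift units [ 0.041 -0.003  0.53 ] norm 0.53
```

View pics/m7.png

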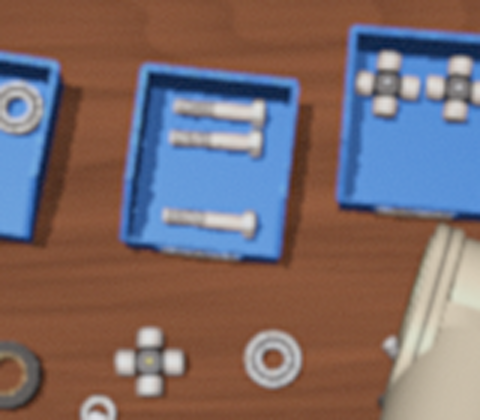

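Bolt_2 lies across the front of the bolt bin at about crop (210,220). Next is bolt_1.

Request:
send_rows([
  [[0, 0, -0.005, 0.041, -0.003, 0.12, 0.5], [0, 0, 0, 0, 0, 0.16, 0.5], [0, 0, 0, 0, 0, 0.13, 0.5], [0, 0, 0, 0, 0, 0.07, 0.5], [0, 0, 0, 0, 0, 0.03, 0.5], [0, 0, 0, 0, 0, 0.018, 0.5], [0, 0, 0, 0, 0, 0, 0.5], [0, 0, 0, 0, 0, 0, 0], [0, 0, 0, 0, 0, 0, 0], [0, 0, 0, 0, 0, 0, 0], [0, 0, 0, 0, 0, 0, 0], [0, 0, 0, 0, 0, 0, 0], [0, 0, 0, 0, 0, 0, 0]],
])

```text
clock: 11.8
position: [0.4099, -0.1981, -0.0165]
ee_rot: [0.946, 0.325, 0.001, 0.001]
ft_force: [0.2, -0.9, 7.1]
grip_width: 0.164
grasp_force: 48.6
```

Request:
send_rows([
  [[0, 0, 0, 0, 0, -0.15, 0], [0, 0, -0.074, 0, 0, -0.19, 0], [0, 0, -0.074, 0, 0, -0.19, 0], [0, 0, -0.074, 0, 0, 0, 0], [0, 0, -0.074, 0, 0, 0, 0], [0, 0, -0.074, 0, 0, 0, 0], [0, 0, -0.074, 0, 0, 0, 0], [0, 0, -0.074, 0, 0, 0, 0], [0, 0, 0, 0.1565, 0.1195, 0, 0], [0, 0, 0, 0.1565, 0.1195, 0, 0], [0, 0, 0, 0.1565, 0.1195, 0, 0], [0, 0, 0, 0.1565, 0.1195, 0, 0], [0, 0, 0, 0.1565, 0.1195, 0, 0], [0, 0, 0, 0.1565, 0.1195, 0, 0], [0, 0, 0, 0.1565, 0.1195, 0, 0], [0, 0, 0, 0, 0, 0, 0], [0, 0, 0, 0, 0, 0, 0]],
])

```text
clock: 13.22
position: [0.6036, 0.0008, 0.0878]
ee_rot: [0.751, 0.661, 0.0, -0.001]
ft_force: [-0.3, 0.3, -2.3]
grip_width: 0.162
grasp_force: 49.3
```

```bash
python3 -c "
from h import *
nav(.605,-.0035,-.010,82.3)"
```

```text
t 13.2 p [0.6036 0.0008 0.0878] yaw 82.7 tilt xy [-0.001  0.002] ft [-0.3  0.3 -2.3] w 0.16 gf 49.3 j7 -0.39
  turn z units 0.005 final yaw 82.3 shift units [-0.021  0.01   0.489] norm 0.49
```

Request:
send_rows([
  [[0, 0, 0.005, -0.015, 0.01, 0.1, 0], [0, 0, 0, 0, 0, 0.15, 0], [0, 0, 0, 0, 0, 0.12, 0], [0, 0, 0, 0, 0, 0.06, 0], [0, 0, 0, 0, 0, 0.03, 0], [0, 0, 0, 0, 0, 0.02, 0], [0, 0, 0, 0, 0, 0, 0], [0, 0, 0, 0, 0, 0, 0]],
])

```text
clock: 13.88
position: [0.6056, -0.0054, -0.0065]
ee_rot: [0.755, 0.656, 0.001, 0.001]
ft_force: [-0.9, -0.2, -2.1]
grip_width: 0.162
grasp_force: 49.3
```

Request:
send_rows([
  [[0, 0, 0, 0, 0, 0.015, 0], [0, 0, 0, 0, 0, 0.013, 0], [0, 0, 0, 0, 0, 0, 0], [0, 0, 0, 0, 0, 0, 0]],
])

```text
clock: 14.22
position: [0.6051, -0.0053, -0.0131]
ee_rot: [0.754, 0.656, 0.0, 0.0]
ft_force: [-0.4, -0.9, -1.8]
grip_width: 0.161
grasp_force: 49.3
```

Request:
send_rows([
  [[0, 0, 0, 0, 0, 0, 0.32], [0, 0, 0, 0, 0, 0, 0.32], [0, 0, 0, 0, 0, 0, 0.32], [0, 0, 0, 0, 0, -0.08, 0.32], [0, 0, 0, 0, 0, -0.18, 0.32], [0, 0, 0.082, 0, 0, -0.18, 0.5], [0, 0, 0.082, 0, 0, -0.08, 0.7], [0, 0, 0.082, 0, 0, 0, 1], [0, 0, 0.082, 0, 0, 0, 1], [0, 0, 0.082, 0, 0, 0, 1], [0, 0, 0.082, 0, 0, 0, 1], [0, 0, 0.082, 0, 0, 0, 1], [0, 0, 0.082, 0, 0, 0, 1], [0, 0, 0.082, 0, 0, 0, 1], [0, 0, 0.082, 0, 0, 0, 1], [0, 0, 0.082, 0, 0, 0, 1], [0, 0, 0.082, 0, 0, 0, 1]],
])

```text
clock: 15.63
position: [0.6047, -0.0052, 0.0906]
ee_rot: [1.0, -0.025, -0.0, 0.0]
ft_force: [0.1, 0.5, -0.1]
grip_width: 1.002
grasp_force: 0.0
```

Request:
send_rows([
  [[0, 0, 0, -0.175, -0.058, 0, 1], [0, 0, 0, -0.175, -0.058, 0, 1], [0, 0, 0, -0.175, -0.058, 0, 1], [0, 0, 0, -0.175, -0.058, 0, 1], [0, 0, 0, -0.175, -0.058, 0, 1], [0, 0, 0, 0, 0, 0, 1], [0, 0, 0, 0, 0, 0, 1]],
])

```text
clock: 16.22
position: [0.4314, 0.0608, 0.0909]
ee_rot: [1.0, -0.021, 0.0, 0.001]
ft_force: [0.4, -1.2, 0.1]
grip_width: 1.005
grasp_force: 0.0
```

```bash
python3 -c "
from h import *
nav(.4325,.0577,-.017,-1.7)"
```

```text
t 16.2 p [0.4314 0.0608 0.0909] yaw -2.4 tilt xy [ 0.001 -0.001] ft [ 0.4 -1.2  0.1] w 1.0 gf 0.0 j7 -1.88
  turn z units -0.008 final yaw -1.7 shift units [0.006 0.015 0.54 ] norm 0.54
```

Request:
send_rows([
  [[0, 0, -0.008, 0.006, 0.015, 0.12, 1], [0, 0, 0, 0, 0, 0.16, 1], [0, 0, 0, 0, 0, 0.13, 1], [0, 0, 0, 0, 0, 0.08, 1], [0, 0, 0, 0, 0, 0.03, 1], [0, 0, 0, 0, 0, 0.02, 1], [0, 0, 0, 0, 0, 0, 1], [0, 0, 0, 0, 0, 0, 0.5], [0, 0, 0, 0, 0, 0, 0], [0, 0, 0, 0, 0, 0, 0], [0, 0, 0, 0, 0, 0, 0], [0, 0, 0, 0, 0, 0, 0], [0, 0, 0, 0, 0, 0, 0]],
], squeeze=50)

```text
clock: 17.3
position: [0.4347, 0.0572, -0.016]
ee_rot: [1.0, -0.016, 0.001, 0.0]
ft_force: [-2.1, -1.0, 8.3]
grip_width: 0.711
grasp_force: 52.7
```

Request:
send_rows([
  [[0, 0, 0, 0, 0, -0.14, 0], [0, 0, 0.054, 0, 0, -0.19, 0], [0, 0, 0, 0, 0, -0.2, 0], [0, 0, 0, 0.1178, 0.1378, 0, 0], [0, 0, 0, 0.1178, 0.1378, 0, 0], [0, 0, 0, 0.1178, 0.1378, 0, 0], [0, 0, 0, 0.1178, 0.1378, 0, 0], [0, 0, 0, 0.1178, 0.1378, 0, 0], [0, 0, 0, 0.1178, 0.1378, 0, 0], [0, 0, 0, 0.1178, 0.1378, 0, 0], [0, 0, 0, 0.1178, 0.1378, 0, 0], [0, 0, 0, 0.1178, 0.1378, 0, 0], [0, 0, 0, 0, 0, 0, 0], [0, 0, 0, 0, 0, 0, 0]],
])

```text
clock: 18.47
position: [0.6164, -0.2154, 0.0884]
ee_rot: [0.998, -0.058, -0.0, 0.0]
ft_force: [0.5, 0.2, -2.3]
grip_width: 0.714
grasp_force: 57.5
```

```bash
python3 -c "
from h import *
nav(.618,-.2125,-.013,-6.4)"
```

```text
t 18.5 p [ 0.6164 -0.2154  0.0884] yaw -6.7 tilt xy [-0. -0.] ft [ 0.5  0.2 -2.3] w 0.71 gf 57.5 j7 -1.49
  turn z units -0.003 final yaw -6.4 shift units [ 0.006 -0.016  0.507] norm 0.51
```

Held (about 2.3 N). Lower it into the bin.

Request:
send_rows([
  [[0, 0, -0.003, 0.006, -0.016, 0.1, 0], [0, 0, 0, 0, 0, 0.15, 0], [0, 0, 0, 0, 0, 0.12, 0], [0, 0, 0, 0, 0, 0.07, 0], [0, 0, 0, 0, 0, 0.03, 0], [0, 0, 0, 0, 0, 0.02, 0], [0, 0, 0, 0, 0, 0, 0], [0, 0, 0, 0, 0, 0, 0]],
])

```text
clock: 19.13
position: [0.6187, -0.2102, -0.0079]
ee_rot: [0.999, -0.054, 0.001, 0.0]
ft_force: [0.5, -0.1, -2.4]
grip_width: 0.711
grasp_force: 57.4
```

Request:
send_rows([
  [[0, 0, 0, 0, 0, 0.015, 0], [0, 0, 0, 0, 0, 0.012, 0], [0, 0, 0, 0, 0, 0, 0], [0, 0, 0, 0, 0, 0, 0.85], [0, 0, 0, 0, 0, 0, 0.85], [0, 0, 0, 0, 0, 0, 0.85], [0, 0, 0, 0, 0, -0.08, 0.85], [0, 0, 0, 0, 0, -0.18, 0.85], [0, 0, 0, 0, 0, -0.18, 0.85], [0, 0, 0, 0, 0, -0.08, 0.85]],
])

```text
clock: 19.97
position: [0.6198, -0.2105, 0.0941]
ee_rot: [0.999, -0.054, 0.003, 0.001]
ft_force: [0.7, -0.0, 0.6]
grip_width: 0.849
grasp_force: 0.0
```

Request:
send_rows([
  [[0, 0, -0.083, 0, 0, 0, 0.9], [0, 0, -0.083, 0, 0, 0, 0.9], [0, 0, -0.083, 0, 0, 0, 0.9], [0, 0, -0.083, 0, 0, 0, 0.9], [0, 0, -0.083, 0, 0, 0, 0.9], [0, 0, -0.083, 0, 0, 0, 0.9], [0, 0, -0.083, 0, 0, 0, 0.9], [0, 0, -0.083, 0, 0, 0, 0.9], [0, 0, -0.083, 0, 0, 0, 0.9], [0, 0, -0.083, 0, 0, 0, 0.9], [0, 0, -0.083, 0, 0, 0, 0.9], [0, 0, -0.083, 0, 0, 0, 0.9], [0, 0, 0, 0.0926, -0.176, 0, 0.9], [0, 0, 0, 0.0926, -0.176, 0, 0.9], [0, 0, 0, 0.0926, -0.176, 0, 0.9], [0, 0, 0, 0.0926, -0.176, 0, 0.9], [0, 0, 0, 0.0926, -0.176, 0, 0.9], [0, 0, 0, 0.0926, -0.176, 0, 0.9], [0, 0, 0, 0, 0, 0, 0.9], [0, 0, 0, 0, 0, 0, 0.9]],
])

```text
clock: 21.63
position: [0.4297, -0.0613, 0.0895]
ee_rot: [0.769, 0.639, -0.0, 0.001]
ft_force: [0.5, -0.3, 0.5]
grip_width: 0.899
grasp_force: 0.0
```

```bash
python3 -c "
from h import *
nav(.432,-.062,-.022,79.4)
b=cv2.resize(optics.camera('top')[110:280,160:460,::-1],None,fx=2.6,fy=2.6,interpolation=2)
cv2.imwrite('pics/m8.png',b)"
```

```text
t 21.6 p [ 0.4297 -0.0613  0.0895] yaw 79.5 tilt xy [ 0.001 -0.002] ft [ 0.5 -0.3  0.5] w 0.9 gf 0.0 j7 -0.18
  turn z units 0.001 final yaw 79.4 shift units [-0.     0.011  0.558] norm 0.56
```

View pics/m8.png

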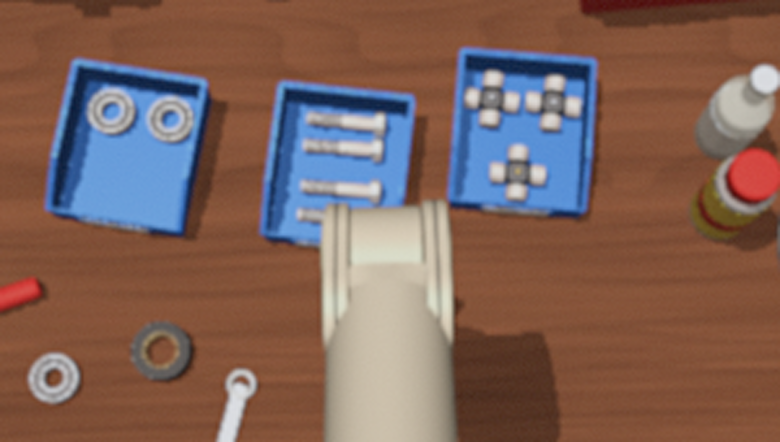

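The cross, both bolts and the can are all as intended. Now bearing B.

Request:
send_rows([
  [[0, 0, 0, 0, 0.011, 0.12, 0.9], [0, 0, 0, 0, 0, 0.16, 0.9], [0, 0, 0, 0, 0, 0.13, 0.9], [0, 0, 0, 0, 0, 0.06, 0.9], [0, 0, 0, 0, 0, 0.03, 0.9], [0, 0, 0, 0, 0, 0.018, 0.9], [0, 0, 0, 0, 0, 0, 0.9], [0, 0, 0, 0, 0, 0, 0.5], [0, 0, 0, 0, 0, 0, 0], [0, 0, 0, 0, 0, 0, 0], [0, 0, 0, 0, 0, 0, 0], [0, 0, 0, 0, 0, 0, 0], [0, 0, 0, 0, 0, 0, 0]],
])

```text
clock: 22.77
position: [0.4338, -0.0626, -0.013]
ee_rot: [0.77, 0.639, 0.0, 0.001]
ft_force: [-3.5, 1.3, 10.8]
grip_width: 0.579
grasp_force: 49.8
```

Request:
send_rows([
  [[0, 0, 0, 0, 0, -0.14, 0], [0, 0, 0, 0, 0, -0.19, 0], [0, 0, 0, 0, 0, -0.18, 0], [0, 0, 0, 0.181, 0.081, 0, 0], [0, 0, 0, 0.181, 0.081, 0, 0], [0, 0, 0, 0.181, 0.081, 0, 0], [0, 0, 0, 0.181, 0.081, 0, 0], [0, 0, 0, 0.181, 0.081, 0, 0], [0, 0, 0, 0.181, 0.081, 0, 0], [0, 0, 0, 0.181, 0.081, 0, 0], [0, 0, 0, 0.181, 0.081, 0, 0], [0, 0, 0, 0, 0, 0, 0], [0, 0, 0, 0, 0, 0, 0]],
])

```text
clock: 23.85
position: [0.6137, 0.2013, 0.0875]
ee_rot: [0.768, 0.64, 0.0, -0.001]
ft_force: [-0.1, -0.6, -0.6]
grip_width: 0.577
grasp_force: 52.8
```

```bash
python3 -c "
from h import *
nav(.6138,.199,-.010,79.4)"
```

```text
t 23.9 p [0.6137 0.2013 0.0875] yaw 79.6 tilt xy [-0.     0.002] ft [-0.1 -0.6 -0.6] w 0.58 gf 52.8 j7 -0.81
  turn z units 0.002 final yaw 79.4 shift units [-0.012  0.003  0.487] norm 0.49
```

Request:
send_rows([
  [[0, 0, 0, -0.012, 0.003, 0.1, 0], [0, 0, 0, 0, 0, 0.15, 0], [0, 0, 0, 0, 0, 0.12, 0], [0, 0, 0, 0, 0, 0.06, 0], [0, 0, 0, 0, 0, 0.03, 0], [0, 0, 0, 0, 0, 0.02, 0], [0, 0, 0, 0, 0, 0.008, 0], [0, 0, 0, 0, 0, 0, 0], [0, 0, 0, 0, 0, 0, 0]],
])

```text
clock: 24.6
position: [0.6146, 0.1962, -0.0087]
ee_rot: [0.77, 0.639, 0.001, 0.0]
ft_force: [0.6, -0.4, -1.5]
grip_width: 0.576
grasp_force: 52.8
```

Request:
send_rows([
  [[0, 0, 0, 0, 0, 0.008, 0], [0, 0, 0, 0, 0, 0, 0], [0, 0, 0, 0, 0, 0, 0.66], [0, 0, 0, 0, 0, 0, 0.66], [0, 0, 0, 0, 0, 0, 0.66], [0, 0, 0, 0, 0, -0.08, 0.66], [0, 0, 0, 0, 0, -0.18, 0.66], [0, 0, 0, 0, 0, -0.18, 0.66], [0, 0, 0, 0, 0, -0.06, 0.8], [0, 0, 0, 0.0567, -0.1686, 0, 0.9], [0, 0, 0, 0.0567, -0.1686, 0, 0.9], [0, 0, 0, 0.0567, -0.1686, 0, 0.9], [0, 0, 0, 0.0567, -0.1686, 0, 0.9], [0, 0, 0, 0.0567, -0.1686, 0, 0.9], [0, 0, 0, 0.0567, -0.1686, 0, 0.9], [0, 0, 0, 0.0567, -0.1686, 0, 0.9], [0, 0, 0, 0, 0, 0, 0.9], [0, 0, 0, 0, 0, 0, 0.9]],
])

```text
clock: 26.1
position: [0.3953, 0.319, 0.0897]
ee_rot: [0.768, 0.64, 0.001, 0.001]
ft_force: [1.3, 0.1, -0.0]
grip_width: 0.897
grasp_force: 0.0
```

```bash
python3 -c "
from h import *
nav(.397,.317,-.013,79.4)
b=cv2.resize(optics.camera('top')[110:280,160:460,::-1],None,fx=2.6,fy=2.6,interpolation=2)
cv2.imwrite('pics/m9.png',b)"
```

```text
t 26.1 p [0.3953 0.319  0.0897] yaw 79.6 tilt xy [0.002 0.   ] ft [ 1.3  0.1 -0. ] w 0.9 gf 0.0 j7 -1.14
  turn z units 0.002 final yaw 79.4 shift units [-0.008  0.009  0.513] norm 0.51
```

View pics/m9.png

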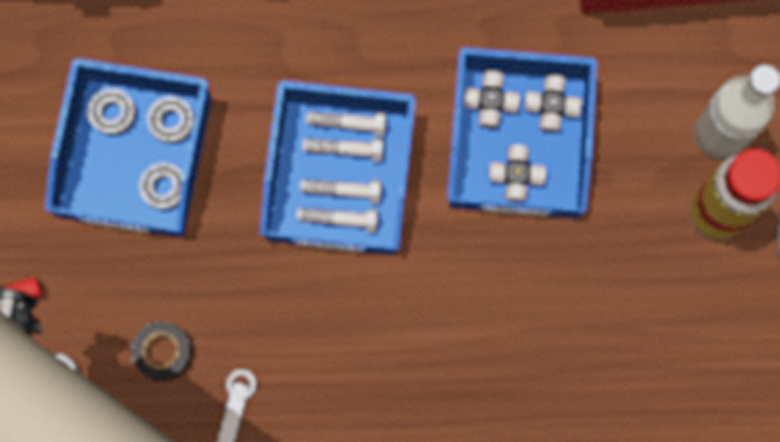

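Request:
send_rows([
  [[0, 0, 0, -0.008, 0.007, 0.12, 0.9], [0, 0, 0, 0, 0, 0.16, 0.9], [0, 0, 0, 0, 0, 0.13, 0.9], [0, 0, 0, 0, 0, 0.06, 0.9], [0, 0, 0, 0, 0, 0.03, 0.9], [0, 0, 0, 0, 0, 0.018, 0.9], [0, 0, 0, 0, 0, 0, 0.9], [0, 0, 0, 0, 0, 0, 0.5], [0, 0, 0, 0, 0, 0, 0], [0, 0, 0, 0, 0, 0, 0], [0, 0, 0, 0, 0, 0, 0], [0, 0, 0, 0, 0, 0, 0], [0, 0, 0, 0, 0, 0, 0]],
])

```text
clock: 27.23
position: [0.3985, 0.3162, -0.0136]
ee_rot: [0.77, 0.639, 0.001, 0.001]
ft_force: [-2.2, -3.0, 10.5]
grip_width: 0.584
grasp_force: 49.9
```

Request:
send_rows([
  [[0, 0, 0, 0, 0, -0.14, 0], [0, 0, 0, 0, 0, -0.19, 0], [0, 0, 0, 0, 0, -0.18, 0], [0, 0, 0, -0.005, 0.194, 0, 0], [0, 0, 0, -0.005, 0.194, 0, 0], [0, 0, 0, -0.005, 0.194, 0, 0], [0, 0, 0, -0.005, 0.194, 0, 0], [0, 0, 0, -0.005, 0.194, 0, 0], [0, 0, 0, -0.005, 0.194, 0, 0], [0, 0, 0, 0, 0, 0, 0], [0, 0, 0, 0, 0, 0, 0]],
])

```text
clock: 28.15
position: [0.6271, 0.2653, 0.0864]
ee_rot: [0.771, 0.637, -0.0, -0.0]
ft_force: [-1.1, 0.9, -1.6]
grip_width: 0.584
grasp_force: 52.9
```

```bash
python3 -c "
from h import *
nav(.6267,.2678,-.010,79.4)"
```

```text
t 28.1 p [0.6271 0.2653 0.0864] yaw 79.2 tilt xy [-0.  0.] ft [-1.1  0.9 -1.6] w 0.58 gf 52.9 j7 -0.9
  turn z units -0.003 final yaw 79.4 shift units [ 0.012 -0.004  0.482] norm 0.48
```

Request:
send_rows([
  [[0, 0, 0, 0.01, -0.004, 0.1, 0], [0, 0, 0, 0, 0, 0.15, 0], [0, 0, 0, 0, 0, 0.12, 0], [0, 0, 0, 0, 0, 0.06, 0], [0, 0, 0, 0, 0, 0.03, 0], [0, 0, 0, 0, 0, 0.02, 0], [0, 0, 0, 0, 0, 0.008, 0], [0, 0, 0, 0, 0, 0, 0], [0, 0, 0, 0, 0, 0, 0]],
])

```text
clock: 28.9
position: [0.6255, 0.2694, -0.0095]
ee_rot: [0.77, 0.639, 0.001, 0.0]
ft_force: [0.9, 0.8, 0.0]
grip_width: 0.58
grasp_force: 52.9
```

```bash
python3 -c "
from h import *
nav(.6267,.2678,-.0105,79.4)"
```

```text
t 28.9 p [ 0.6255  0.2694 -0.0095] yaw 79.4 tilt xy [0.002 0.001] ft [0.9 0.8 0. ] w 0.58 gf 52.9 j7 -0.95
  turn z units -0.0 final yaw 79.4 shift units [-0.007  0.007  0.005] norm 0.01
```

Down at floor height. Release, lift and back off toward the robot.

Request:
send_rows([
  [[0, 0, 0, 0, 0, 0.006, 0], [0, 0, 0, 0, 0, 0, 0], [0, 0, 0, 0, 0, 0, 0.66], [0, 0, 0, 0, 0, 0, 0.66], [0, 0, 0, 0, 0, 0, 0.66], [0, 0, 0, 0, 0, -0.08, 0.66], [0, 0, 0, 0, 0, -0.18, 0.66], [0, 0, 0, 0, 0, -0.18, 0.66], [0, 0, 0, 0, 0, -0.18, 0.66], [0, 0, 0, 0, -0.18, 0, 0.66], [0, 0, 0, 0, -0.18, 0, 0.66], [0, 0, 0, 0, -0.18, 0, 0.66], [0, 0, 0, 0, -0.18, 0, 0.66], [0, 0, 0, 0, -0.18, 0, 0.66], [0, 0, 0, 0, 0, 0, 0.66], [0, 0, 0, 0, 0, 0, 0.66], [0, 0, 0, 0, 0, 0, 0.66], [0, 0, 0, 0, 0, 0, 0.66]],
])

```text
clock: 30.4
position: [0.4492, 0.3018, 0.1126]
ee_rot: [0.77, 0.638, 0.0, 0.0]
ft_force: [0.4, -1.2, -1.1]
grip_width: 0.661
grasp_force: 0.0
```

```bash
python3 -c "
from h import *
b=cv2.resize(optics.camera('top')[110:280,160:460,::-1],None,fx=2.6,fy=2.6,interpolation=2)
cv2.imwrite('pics/m10.png',b)"
```

```text
(no output)
```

View pics/m10.png

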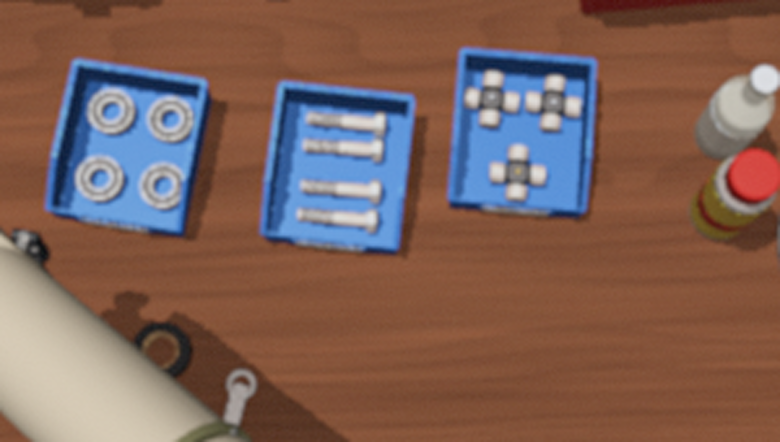

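All five parts lie flat in the right bins: bearings at crop (100,178) and (162,186), bolts at (340,190) and (338,218), and the cross at (517,172). The can is still standing.

```bash
python3 -c "
from workcell import job
print(job.hand_in())"
```

```text
the job is handed in; nothing more can be done
None
```

The job is handed in: both bearings, both bolts and the cross were lowered into their matching bins before release, the spray can is still standing, and the work took about 30 s of the 147 s allowed.

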